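Snap the cam lever shut on the cup in the leak-test stand

ROBOT

A 6-joint arm with a two-finger parallel gripper is mounted at the origin on the work surface. World frame = base frame: x ahead of the robot, y to its left, z up, the work surface at z = 0. Lengths are in mm, angles in rad, forces in N, time in s.
With the tool pointing down it reaches from about 400 to 925 mm from the base axis. Payload 12.5 kg.
Tool frame: the origin (TCP) lies on the centre line of the jaws, within the pads' length; the fingertips stand 19 mm ahead of it and the grasp point (between the pads) is the TCP (robot.finger_overhang is the distance from the TCP to the fingertips, in mm); z points along the fingers, y is the direction in which the jaws open and shut (so a half turn about z gives the same grasp; the last joint's range is limited). The gripper opens to 95 mm and grips with 3 to 60 N. Pads are 20 mm wide; open, the fingers measure 119 mm over their backs; the gripper's body (75 mm by 180 mm) begins 59 mm behind the grasp point.
Start: joints at [-1.336, 0.491, 1.559, -0, 1.092, -0.106], TCP at [208.924, -589.063, 233.661] pointing down, gripper open.
Joint ranges: [-3.1, 3.1], [-0.84, 2.19], [0.05, 2.79], [-1.13, 4.28], [0.06, 2.93], [-2.69, 2.69]. Speed limits (rad/s): [2.22, 2.22, 2.79, 3.14, 3.14, 3.14].

INTERFACE

Orientations are given as a unit quaternion [x, y, z, w].
In Python, from rig import robot, hand, planner, status, snapshot, workorder gives the robot as it stands. Calls block until the motion is done:
- robot.goto(position, orientation): joint-space move of the TCP to a pose.
- robot.servo_line(position, rate=150, rotation=None): straight line of the TCP; rotation=None keeps the orientation; rate is the mean speed in mm/s.
- robot.move_joints(angles): joint-space move.
- hand.set_gripper(opening): opening from 0.0 (shut) to 1.0 (fully open); the grip force is fixed at half the most; returns when the fingers have stopped.
- robot.sleep(seconds).
- planner.ik(position, orientation): joint angles nearest the present ones, or None.
- status.get_state(): the state.
- snapshot(name): name is "scene" or "side" or "wrist"; returns a dict with "color" (420x560x3 uint8, red, green, blue), "mtx" (3x3 intrinsics, pixels), "world_from_camera" (4x4, takes a point from camera to world coordinates); the wrist camera has in their place "T_tool_cam" (4x4, takes a point from camera to tool coordinates, whose origin is the TCP and whose axes are the flange's). Camera axes: x right, y down, z forward; pixel columns grow to the right and rows downward; lengths in mm; the calibration is good to about 2 mm. A picture is of the moment at which its call begins: read the wrist's pose just before it. There is no depth.
A pose or a line that the arm cannot do raises robot.MotionError and nothing moves.
- workorder.sign_off(): hands the job in, once; it reports no verdict.
The state is a dict: "time_s": time; "q": joint angles; "joint_vel": joint speeds; "effort": joint torques, N m; "position": TCP position; "eef_rot": TCP orientation; "ft_force": force on the tool from outside, world axes, zero at the start; "torque": the same for the moment, N m; "opening": opening from 0.0 (shut) to 1.0 (fully open).
Only numpy, scipy, OpenCV 4.12 (cv2) and the standard library are available. Lean on these libraries where they do the work, as an engineer would, in place of code of your own. Each camera call takes 0.05 s, during which the arm holds its last target.

TASK

One of the two leak-test stands on the trolley has a clear cup with an orange valve stem seated under its forked strap; clamp that cup by flipping that stand's blue cam lever over its high point until it snaps fully closed, and leave the lever shut. Leave the lever of the empty stand open.

Things in the scene. Friction and masses are not known exactly. Their poses are not given: they have to be found in the camera images.
- cup_lever (a joint): Cam lever of the stand with the cup, rad. 0: open, leaning 0.35 back to the stand's -x; upright at 0.35; swings over to +x; 1.75: closed on its stop, 10 deg above level. Starts at 0. The push needed at the paddle peaks at about 10 N near 0.65. High point 1.35: let go before it, it springs back open; past 1.45, the spring snaps it to 1.75 and holds it. The strap sinks 8 mm.
- cup_paddle (a point): Middle of the blue paddle, 75 mm from the pivot, that ends the lever of the stand with the cup: 60 mm long (45 to 105 mm from the pivot), 26 mm wide along the pivot, 14 mm thick; a steel bar joins it to the pivot. Axes move with it: z along the lever away from the pivot, x the way it moves when closing. Nothing stands beside or under its path.
- cup_pivot (a point): Pivot of that lever, on top of the post, 108 mm above the table. Stand's axes: z up, x the level way the lever swings to close, y along the pivot to the seat, 80 mm off, where the 60 mm clear cup sits, orange stem top 89 mm above the table. Fixed base plate: x -60 to 60, y -40 to 125 mm. Forked strap 30 mm wide along y, from -25 to 105 mm; its top 95 mm above the table.
- spare_pivot (a point): The same pivot point, with the same axes, on the empty stand: alike in every size, but its black round seat pad is bare.
- spare_lever (a joint): Lever of the empty stand, rad; same sizes and meaning as the other. Starts at 0 and must stay open.

How it is judged (in metres and radians):
At the end, for the whole second after the job is handed in: The lever of the stand with the cup is snapped closed and at rest (angle above 1.6 rad of 1.75), and the empty stand's lever is still open (below 0.6 rad) (value of joint cup_lever above 1.6 rad and velocity of joint cup_lever between -0.1 and 0.1 rad/s and value of joint spare_lever below 0.6 rad); the robot touches nothing.
It fails at once if the empty stand's lever was pushed towards closed (past 0.9 rad) (value of joint spare_lever above 0.9 rad).
It also fails if it takes over 35 s, if anything falls off the work surface, if the arm or the gripper's body presses on something with over 40 N, if the wrist force passes 120 N, or if a joint passes its speed limit or range.

## Working session

There is one attempt and no reset: what is moved stays moved. The work goes in short steps, each a Python script; the robot and the scene stay as the last script left them, time stands still between calls to the robot, and variables do not carry over. Pictures are saved under pics/ and viewed, and the job is handed in when it is done.

```bash
mkdir -p pics; ls; python3 - <<'E'
from rig import robot, hand, planner, status, snapshot, workorder
import cv2,numpy as np
s=status.get_state();print(s)
for n in("scene","side","wrist"):
    d=snapshot(n);cv2.imwrite(f"pics/{n}0.png",d["color"][:,:,::-1]);np.savez(f"pics/{n}0.npz",**d)
    print(n,d["mtx"].round(1).tolist(),np.round(d.get("world_from_camera",d.get("T_tool_cam")),3).tolist())
E
```

```text
pics
{'time_s': 0.0, 'q': array([-1.33559141e+00,  4.91561568e-01,  1.55948938e+00, -1.93332353e-05,
        1.09169545e+00, -1.05625514e-01]), 'joint_vel': array([-0.00093097,  0.00081059, -0.00109454, -0.00115635,  0.00115501,
        0.0010542 ]), 'effort': array([-3.15001897e-03, -6.12652874e+01, -2.58179730e+01,  6.90667494e-02,
        4.82817425e-02, -1.76949629e-04]), 'position': array([ 208.86439484, -588.8116076 ,  233.04673938]), 'eef_rot': array([ 9.85513515e-01,  1.69595930e-01, -4.59069061e-05, -5.75106426e-04]), 'ft_force': array([0.33399213, 0.36472009, 0.36566918]), 'torque': array([0.00515727, 0.05361824, 0.03084859]), 'opening': 1.001200487924664}
scene [[422.6, 0.0, 288.1], [0.0, 422.6, 213.2], [0.0, 0.0, 1.0]] [[0.777, 0.508, -0.372, 731.666], [0.63, -0.63, 0.454, -316.906], [-0.004, -0.587, -0.81, 710.297], [0.0, 0.0, 0.0, 1.0]]
side [[466.4, 0.0, 285.6], [0.0, 466.4, 207.1], [0.0, 0.0, 1.0]] [[0.985, -0.137, 0.106, 426.776], [-0.173, -0.758, 0.629, -462.327], [-0.006, -0.638, -0.77, 696.227], [0.0, 0.0, 0.0, 1.0]]
wrist [[352.0, 0.0, 286.2], [0.0, 352.0, 209.0], [0.0, 0.0, 1.0]] [[-0.001, -0.957, -0.291, 81.806], [1.0, -0.001, -0.0, 0.057], [-0.0, -0.291, 0.957, -150.248], [0.0, 0.0, 0.0, 1.0]]
```

View pics/scene0.png

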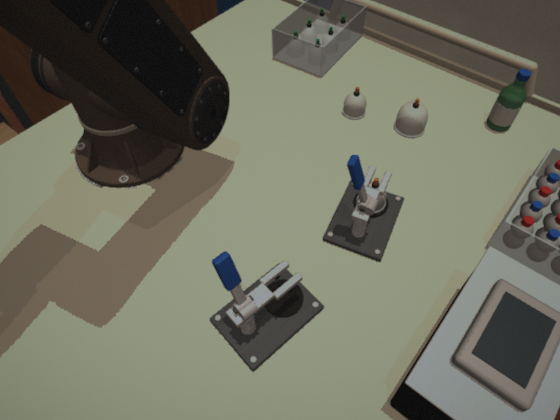

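View pics/side0.png

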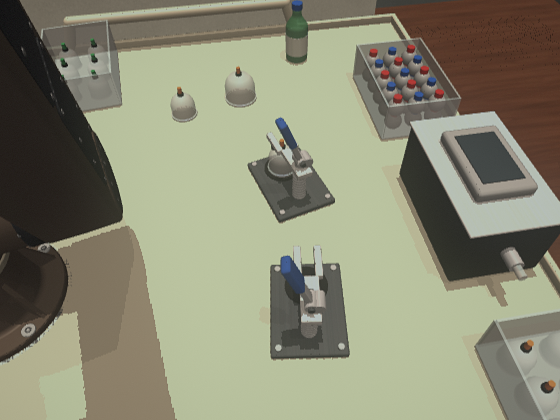

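View pics/wrist0.png

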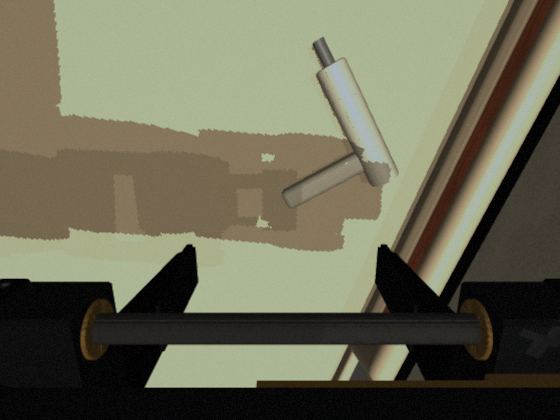

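The stand with the cup is the far one: scene about (365,215), side about (290,180). The bare stand is the near one: scene about (265,310), side about (310,310). I'll zoom in on both for point picking.

```bash
python3 - <<'E'
import cv2,numpy as np
a=cv2.imread("pics/scene0.png")[145:265,310:420];b=cv2.imread("pics/side0.png")[110:230,235:345]
f=lambda i:cv2.resize(i,None,fx=3.6*1,fy=3.6,interpolation=cv2.INTER_CUBIC)
cv2.imwrite("pics/z0.png",np.hstack([f(a),f(b)]))
for n in("scene","side"):
    im=cv2.imread(f"pics/{n}0.png");h=cv2.cvtColor(im,cv2.COLOR_BGR2HSV)
    m=cv2.inRange(h,(105,120,40),(130,255,255))
    for c in cv2.findContours(m,cv2.RETR_EXTERNAL,cv2.CHAIN_APPROX_NONE)[0]:
        if cv2.contourArea(c)>60: 
            r=cv2.minAreaRect(c);print(n,cv2.contourArea(c),np.round(cv2.boxPoints(r),1).tolist(),np.round(r[0],1))
    for lo,hi in(((0,0,20),(180,90,80)),):
        pass
E
```

```text
scene 547.5 [[210.8000030517578, 258.6000061035156], [226.39999389648438, 250.8000030517578], [242.39999389648438, 282.79998779296875], [226.8000030517578, 290.6000061035156]] [226.6 270.7]
scene 86.0 [[545.5, 234.5], [553.5, 226.5], [560.5, 233.5], [552.5, 241.5]] [553. 234.]
scene 74.0 [[529.0, 206.0], [536.5, 198.5], [543.0, 205.0], [535.5, 212.5]] [536.  205.5]
scene 64.5 [[546.4000244140625, 179.1999969482422], [550.4000244140625, 171.1999969482422], [559.2000122070312, 175.60000610351562], [555.2000122070312, 183.60000610351562]] [552.8 177.4]
scene 313.5 [[345.5, 157.1999969482422], [356.6000061035156, 154.0], [365.79998779296875, 186.3000030517578], [354.70001220703125, 189.5]] [355.6 171.7]
scene 114.0 [[517.0, 69.0], [530.0, 69.0], [530.0, 80.0], [517.0, 80.0]] [523.5  74.5]
scene 126.0 [[217.0, 0.0], [241.0, 0.0], [241.0, 12.0], [217.0, 12.0]] [229.   6.]
side 121.5 [[281.0, 256.0], [290.0, 256.0], [290.0, 272.0], [281.0, 272.0]] [285.5 264. ]
```

View pics/z0.png

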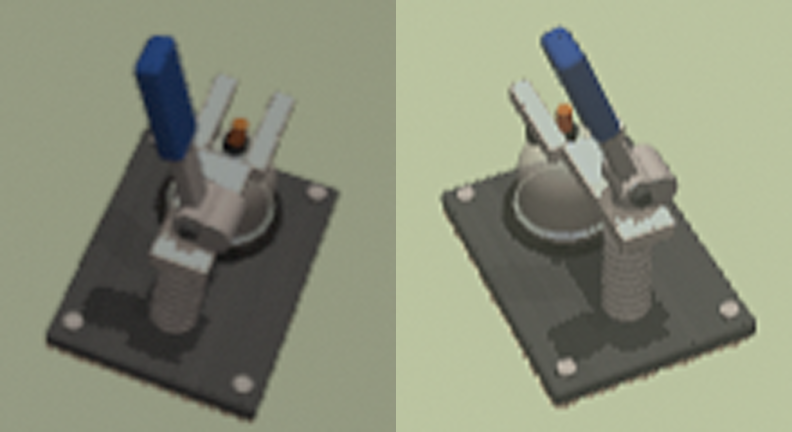

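```bash
cat > h.py <<'E'
import numpy as np,cv2
D={n:np.load(f"pics/{n}0.npz") for n in("scene","side")}
def ray(n,p):
    d=D[n];T=d["world_from_camera"];v=T[:3,:3]@np.linalg.inv(d["mtx"])@[p[0],p[1],1];return T[:3,3],v/np.linalg.norm(v)
def plane(n,p,z):
    o,v=ray(n,p);return o+v*(z-o[2])/v[2]
def tri(a,b):
    (o,u),(p,v)=ray("scene",a),ray("side",b);A=np.array([u,-v]).T
    t=np.linalg.lstsq(A,p-o,rcond=None)[0];x,y=o+t[0]*u,p+t[1]*v;return (x+y)/2,np.linalg.norm(x-y)
E
python3 - <<'E'
from h import *
np.set_printoptions(precision=1,suppress=True)
S=lambda x,y:(x/3.6+310-.3,y/3.6+145-.3); R=lambda x,y:((x-396)/3.6+235-.3,y/3.6+110-.3)
P={"A":(S(73,320),R(567,367)),"B":(S(243,384),R(730,309)),"stemtop":(S(238,122),R(564,107)),"padtip":(S(159,42),R(561,35)),"padbot":(S(178,158),R(604,136)),"cornA":(S(47,338),R(560,402)),"cornB":(S(250,415),R(754,325))}
for k,(a,b) in P.items(): print(k,*tri(a,b))
for z in(8,12):print(z,"C",plane("scene",S(317,191),z),"D",plane("side",R(465,193),z),[plane("scene",P[k][0],z) for k in"AB"],[plane("side",P[k][1],z) for k in"AB"])
for k,z in(("stemtop",89),):print(plane("scene",P[k][0],z),plane("side",P[k][1],z))
E
```

```text
A [510.9  79.8  22.7] 3.2226388714888885
B [603.1 103.7  22.1] 2.6766131587265742
stemtop [529.7 192.7  98. ] 2.0461276604758654
padtip [516.2 112.9 214.3] 3.030643863137672
padbot [536.3 113.5 148.8] 1.656425729709854
cornA [504.3  65.8  13.6] 4.989719454628451
cornB [614.6  94.   16.9] 1.2823378292060874
8 C [563.7 252.7   8. ] D [477.  227.5   8. ] [array([505.3,  90. ,   8. ]), array([599.9, 113.8,   8. ])] [array([513.2,  89.6,   8. ]), array([607.1, 113.9,   8. ])]
12 C [564.7 249.5  12. ] D [476.7 223.5  12. ] [array([506.6,  87.7,  12. ]), array([600.6, 111.4,  12. ])] [array([512.7,  86.4,  12. ]), array([606.1, 110.6,  12. ])]
[526.2 201.4  89. ] [531.5 201.1  89. ]
```

```bash
cat >> h.py <<'E'
from scipy.spatial.transform import Rotation as Ro
PIV=np.array([549.5,125.5,108.]);PSI=np.deg2rad(15.)
X=np.array([np.cos(PSI),np.sin(PSI),0]);Y=np.array([-np.sin(PSI),np.cos(PSI),0]);Z=np.array([0,0,1.])
def pose(lever,b,back=0,rc=82,sgn=-1):
    a=lever-.35; n=np.cos(a)*X-np.sin(a)*Z; l=np.sin(a)*X+np.cos(a)*Z
    tz=np.cos(b)*X-np.sin(b)*Z; ty=sgn*Y; tx=np.cross(ty,tz)
    d=b-a; tip=PIV+l*(rc-10*np.cos(d))-n*(7+10*abs(np.sin(d))+back)
    return tip-19*tz, Ro.from_matrix(np.array([tx,ty,tz]).T).as_quat()
E
python3 - <<'E'
from h import *
from rig import planner,status
np.set_printoptions(precision=2,suppress=True)
print("spare paddle",*tri((226.6,270.7),(292,272)))
for sgn in(-1,1):
  for b0 in(20,30,40,50):
    print(sgn,b0,planner.ik(*pose(0,np.deg2rad(b0),40,sgn=sgn)),planner.ik(*pose(.8,np.deg2rad(max(b0,45)),0,sgn=sgn)),planner.ik(*pose(1.6,np.deg2rad(65),0,sgn=sgn)))
print(pose(0,np.deg2rad(30),40))
E
```

```text
spare paddle [ 486.58 -153.73  186.61] 0.8272735823159683
-1 20 [-0.12  0.75  2.73  2.79  1.54 -1.69] [ 0.04  0.37  2.23  2.53  0.28 -1.14] [0.09 0.47 1.94 0.24 0.31 1.19]
-1 30 [-0.09  0.52  2.64  2.79  1.06 -1.58] [ 0.04  0.37  2.23  2.53  0.28 -1.14] [0.09 0.47 1.94 0.24 0.31 1.19]
-1 40 [-0.05  0.36  2.53  2.73  0.64 -1.44] [ 0.04  0.37  2.23  2.53  0.28 -1.14] [0.09 0.47 1.94 0.24 0.31 1.19]
-1 50 [-0.02  0.28  2.41  2.47  0.29 -1.14] [ 0.05  0.35  2.17  2.05  0.15 -0.65] [0.09 0.47 1.94 0.24 0.31 1.19]
1 20 [-0.12  0.75  2.73  2.79  1.54  1.45] [0.04 0.37 2.23 2.53 0.28 2.  ] [ 0.09  0.47  1.94  0.24  0.31 -1.95]
1 30 [-0.09  0.52  2.64  2.79  1.06  1.57] [0.04 0.37 2.23 2.53 0.28 2.  ] [ 0.09  0.47  1.94  0.24  0.31 -1.95]
1 40 [-0.05  0.36  2.53  2.73  0.64  1.7 ] [0.04 0.37 2.23 2.53 0.28 2.  ] [ 0.09  0.47  1.94  0.24  0.31 -1.95]
1 50 [-0.02  0.28  2.41  2.47  0.29  2.  ] [0.05 0.35 2.17 2.05 0.15 2.49] [ 0.09  0.47  1.94  0.24  0.31 -1.95]
(array([458.97, 101.24, 169.75]), array([ 0.86,  0.11,  0.5 , -0.07]))
```

The forward-tilted tool poses pass a wrist singularity, so I'll keep the tool vertical. The front of the closed fingers will push, with the tip corner following the paddle's arc.

```bash
cat >> h.py <<'E'
def vp(lever,back=0,up=0,rc=78,sgn=-1):
    a=lever-.35
    if a<0: x,z=105*np.sin(a)-7*np.cos(a),rc
    else: x,z=rc*np.sin(a)-7*np.cos(a),rc*np.cos(a)+7*np.sin(a)
    tcp=PIV+X*(x-10-back)+Z*(z+19+up)
    return tcp, Ro.from_matrix(np.array([np.cross(sgn*Y,-Z),sgn*Y,-Z]).T).as_quat()
E
python3 - <<'E'
from h import *
from rig import planner,status
np.set_printoptions(precision=2,suppress=True)
for sgn in(-1,1):
  for c in((0,45,150),(0,45,0),(0,),(.35,),(1,),(1.62,)): print(sgn,vp(*c,sgn=sgn)[0],planner.ik(*vp(*c,sgn=sgn)))
E
```

```text
-1 [455.25 100.24 355.  ] [ 0.07  0.14  1.74 -0.    1.25  1.38]
-1 [455.25 100.24 205.  ] [ 0.07  0.3   1.97 -0.    0.87  1.38]
-1 [498.71 111.89 205.  ] [ 0.09  0.37  1.87 -0.    0.91  1.4 ]
-1 [533.08 121.1  205.  ] [ 0.1   0.41  1.79 -0.    0.94  1.41]
-1 [580.05 133.69 193.33] [ 0.12  0.49  1.68 -0.    0.97  1.42]
-1 [609.8  141.66 156.8 ] [ 0.12  0.57  1.64 -0.    0.93  1.43]
1 [455.25 100.24 355.  ] [ 0.07  0.14  1.74 -0.    1.25 -1.76]
1 [455.25 100.24 205.  ] [ 0.07  0.3   1.97 -0.    0.87 -1.76]
1 [498.71 111.89 205.  ] [ 0.09  0.37  1.87 -0.    0.91 -1.74]
1 [533.08 121.1  205.  ] [ 0.1   0.41  1.79 -0.    0.94 -1.73]
1 [580.05 133.69 193.33] [ 0.12  0.49  1.68 -0.    0.97 -1.72]
1 [609.8  141.66 156.8 ] [ 0.12  0.57  1.64 -0.    0.93 -1.71]
```

```bash
python3 - <<'E'
from h import *
from rig import robot,hand,planner,status,snapshot
hand.set_gripper(0.0)
p=status.get_state()["position"]; robot.servo_line([p[0],p[1],430],rate=250)
robot.goto(*vp(0,45,230))
print(status.get_state()["time_s"])
robot.servo_line(vp(0,45,0)[0],rate=150)
s=status.get_state();print(s["time_s"],s["position"],s["ft_force"],s["opening"])
I=[cv2.cvtColor(snapshot(n)["color"],cv2.COLOR_RGB2BGR) for n in("scene","side")]
cv2.imwrite("pics/pre.png",np.hstack([cv2.resize(I[0][120:280,240:430],None,fx=2.1,fy=2.1,interpolation=2),cv2.resize(I[1][80:240,180:370],None,fx=2.1,fy=2.1,interpolation=2)]))
E
```

```text
5.1917
6.875 [455.4631396  100.27333556 205.51519185] [0.08409439 1.38608175 0.39524743] 0.00435392017856994
```

View pics/pre.png

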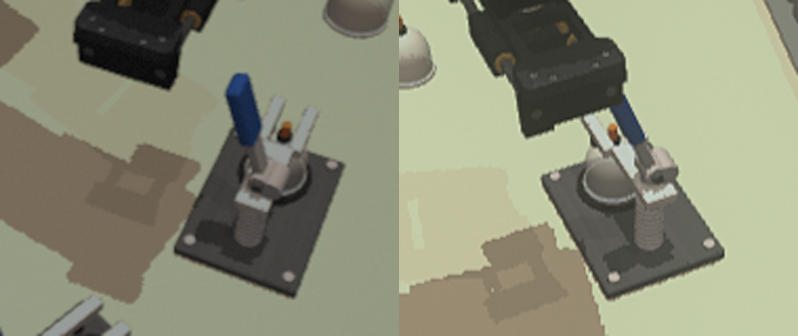

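The lever is open. The gripper body is about 45 mm short of it and clear above the paddle, whose tip is at (238,78) in the left panel. I'll start pushing and watch the force.

```bash
python3 - <<'E'
from h import *
from rig import robot,status,snapshot
np.set_printoptions(precision=1,suppress=True)
robot.servo_line(vp(0,8)[0],rate=80)
for L in(.15,.35,.5,.65,.8):
    robot.servo_line(vp(L)[0],rate=60)
    s=status.get_state();print(L,s["time_s"],s["position"],s["ft_force"])
    if np.linalg.norm(s["ft_force"])>40:break
I=[cv2.cvtColor(snapshot(n)["color"],cv2.COLOR_RGB2BGR) for n in("scene","side")]
cv2.imwrite("pics/mid.png",np.hstack([cv2.resize(I[0][120:280,240:430],None,fx=2.1,fy=2.1,interpolation=2),cv2.resize(I[1][80:240,180:370],None,fx=2.1,fy=2.1,interpolation=2)]))
E
```

```text
0.15 8.125 [513.  115.7 204.8] [-2.5 -1.2  1.4]
0.35 8.6167 [532.9 121.1 205. ] [-5.4 -1.4  4.6]
0.5 8.9583 [544.  124.  204.9] [-5.4 -2.3  2.8]
0.65 9.3 [555.2 127.  203.2] [-6.3 -2.3  2.6]
0.8 9.6417 [566.2 129.8 199.9] [-5.  -2.6  1.4]
```

View pics/mid.png

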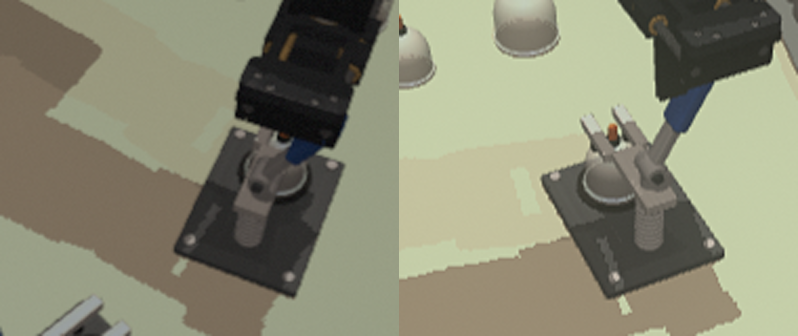

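The lever is following the fingers; it's past upright, and the paddle is at (690,105) in the side panel. The force is about 6 N, as expected, so I'll carry on over the high point.

```bash
python3 - <<'E'
from h import *
from rig import robot,status,snapshot
np.set_printoptions(precision=1,suppress=True)
for L in(.95,1.1,1.2,1.3,1.4,1.5,1.58,1.65):
    robot.servo_line(vp(L)[0],rate=60)
    s=status.get_state();print(L,s["time_s"],s["position"],s["ft_force"])
    if np.linalg.norm(s["ft_force"])>40:break
I=[cv2.cvtColor(snapshot(n)["color"],cv2.COLOR_RGB2BGR) for n in("scene","side")]
cv2.imwrite("pics/end.png",np.hstack([cv2.resize(I[0][120:280,240:430],None,fx=2.1,fy=2.1,interpolation=2),cv2.resize(I[1][80:240,180:370],None,fx=2.1,fy=2.1,interpolation=2)]))
E
```

```text
0.95 10.0833 [576.4 132.6 194.9] [-4.1 -3.3  0.2]
1.1 10.425 [586.1 135.4 188.8] [-2.1 -1.   0.4]
1.2 10.7083 [592.2 137.  183.9] [-1.4 -0.8 -0.1]
1.3 10.9917 [597.5 138.4 177.8] [-0.4  0.1 -0.2]
1.4 11.275 [601.9 139.5 171.4] [0.6 0.5 0.5]
1.5 11.5583 [605.8 140.6 164.8] [-0.   0.8  0.1]
1.58 11.8167 [608.5 141.3 159.2] [ 0.1 -0.4 -0.3]
1.65 12.0667 [610.6 141.9 154.2] [-0.3 -0.3 -0.2]
```

View pics/end.png

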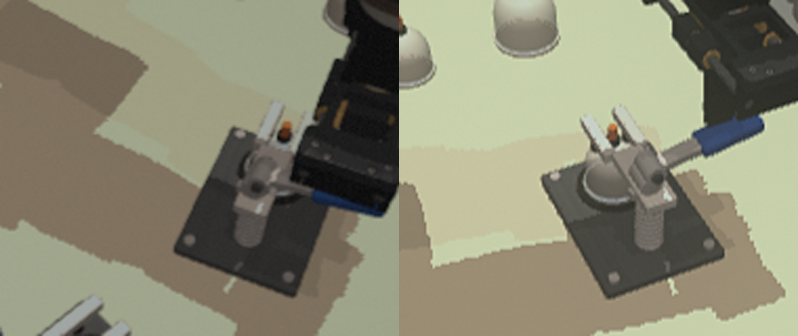

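The lever looks snapped down: the contact force fell to zero at about 1.3, and the paddle is low at (730,135) in the side panel. I'll back off and measure the angle.

```bash
python3 - <<'E'
from h import *
from rig import robot,status,snapshot
np.set_printoptions(precision=1,suppress=True)
p=status.get_state()["position"]; robot.servo_line([p[0],p[1],400],rate=200)
robot.servo_line([430,80,430],rate=200)
s=status.get_state();print(s["time_s"],s["position"],s["ft_force"])
I=[]
for n in("scene","side"):
    d=snapshot(n);im=cv2.cvtColor(d["color"],cv2.COLOR_RGB2BGR);I.append(im);np.savez(f"pics/{n}1.npz",**d)
cv2.imwrite("pics/fin.png",np.hstack([cv2.resize(I[0][140:370,180:430],None,fx=1.6,fy=1.6,interpolation=2),cv2.resize(I[1][100:330,180:430],None,fx=1.6,fy=1.6,interpolation=2)]))
E
```

```text
14.6583 [430.6  80.1 429.6] [ 0.2  0.3 -0.2]
```

View pics/fin.png

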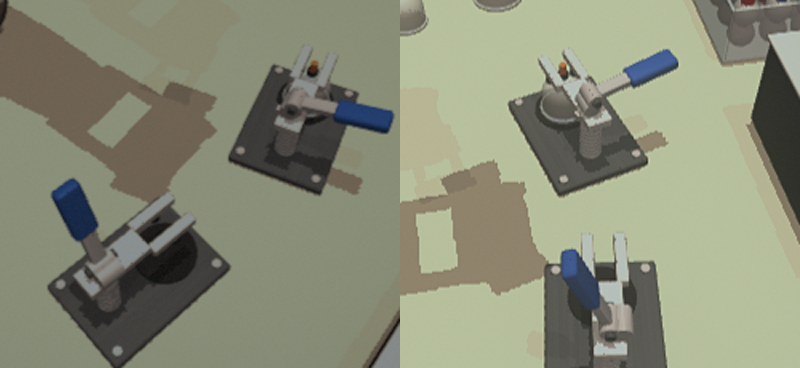

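The cup lever is down, with its paddle at scene (364,116) and side (651,68) in the panels. The spare lever is still open and unchanged. I'll do a quick angle check before handing in.

```bash
python3 - <<'E'
from h import *
from rig import workorder,status
S=lambda x,y:(x/1.6+180,y/1.6+140);R=lambda x,y:((x-400)/1.6+180,y/1.6+100)
f,_=tri(S(391,121),R(676,60));n,_=tri(S(337,113),R(626,78));v=f-n
ang=.35+np.arctan2(v@X,v@Z);print(f,n,ang)
if ang>1.5: workorder.sign_off();print("signed",status.get_state()["time_s"])
E
```

```text
[649.53720897 141.29806635 132.73586039] [593.80022145 134.15156635 115.09971072] 1.6140907647749612
the job is handed in; nothing more can be done
the job is handed in; nothing more can be done
```

I closed the cup stand's blue lever and handed the job in; the last clock reading before sign-off was 14.7 s of the 35 s allowed. I pushed the paddle over with the closed, vertical fingers, then moved the arm up and clear.

- **Cup lever:** the push peaked at about 7 N and fell to zero by about 1.3 rad of commanded travel. The lever stayed down after I backed off.
- **Angle check:** a two-view estimate from hand-picked pixels gave about 1.61 rad, only just over the 1.6 limit and below the 1.75 stop. Two points picked 60 mm apart leave an error of about 0.1 rad. The spring holds no position between 1.45 and 1.75, so I take the lever to be on its stop.
- **Empty stand:** its lever looked open and unmoved in the last pictures. I judged that by eye and did not measure it.
- **Robot clear:** the wrist force was about 0 N with the tool at 430 mm height.
- **Disagreement between cameras:** the scene and side cameras differed by 3–5 mm, and heights read about 8–10 mm too high. I used the given heights instead.

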